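# Pin the rod box and crack its stuck lid

### The arm

A 7-joint arm with a two-finger parallel gripper is mounted at the origin on the work surface; the furniture and walls round the work are solid. World frame = base frame: x ahead of the robot, y to its left, z up, the work surface at z = 0. Lengths are in mm, angles in rad, forces in N, time in s.
With the tool pointing down it reaches from about 425 to 925 mm from the base axis. Payload 6.8 kg.
Tool frame: the origin (TCP) lies at the very end of the fingers, on their centre line; the grasp point (between the pads) lies 19 mm behind it; z points along the fingers, y is the line along which they close (so a half turn about z gives the same grasp; the last joint's range is limited). The gripper opens to 85 mm and grips with 20 to 120 N. Pads are 22 mm wide; open, the fingers measure 114 mm over their backs; the gripper's body (76 mm by 85 mm) begins 54 mm behind the grasp point. The pads swing forward as they close: fully open they stand 13 mm farther back than shut.
Start: joints at [-1.335, 0.477, 0.022, 1.555, -0.011, 1.109, -0.083], TCP at [227.517, 635.518, 231.308] pointing down, gripper open.
Joint ranges: [-2.96, 2.96], [-0.34, 2.1], [-1.41, 1.46], [0.24, 2.44], [-1.37, 4.51], [0.17, 1.92], [-2.96, 2.96]. Speed limits (rad/s): [2.39, 2.39, 3.14, 3.14, 3.14, 3.14, 3.14].

### API

Orientations are given as a rotation vector (axis times angle).
In Python, from cell import ctrl gives the robot as it stands. The module is installed in compiled form; this text tells all that it offers.
- The arm moves only by the tool arm_command, never from a script. Its argument "increments" is one flat list of numbers, 7 for each row, row after row: the shift along the tool's x, y, z in units of 300 mm (1.0 is 300 mm), then the turn, a rotation vector about the tool's x, y, z in units of 360 degrees (1.0 is 360 degrees), then the opening, from 0 (shut) to 1 (fully open). In form: [tx, ty, tz, wx, wy, wz, grip, tx, ty, tz, wx, wy, wz, grip, ...]. A call has 1 to 12 rows; each row is the pose to reach, as a shift and turn from the pose commanded when the call began, along the tool's axes at that moment, turning the shorter way round; what a row does not reach only later rows make up. A row lasts 1/8 s, in which the tool goes at most 62.5 mm and 10.7 degrees, less where a joint would pass 70% of its speed; a pose out of reach is approached as far as the arm can. A call with a number of a shift or a turn outside -1 to 1 is refused whole. A call with a gripper value outside its range is refused whole. The fingers move at their own pace and stop on an object; "newtons" is the grip in N (left out, the last holds). Time passes only in rows, so rows that repeat a pose let the fingers close. It gives the time, the measured TCP pose, the force, the opening and the grip force at its end, in the units of the state.
- ctrl.observe(): the state, without advancing time (a new reading comes with each control period).
- ctrl.capture(name): name is "scene" or "top" or "wrist"; returns a dict with "pixels" (480x640x3 uint8, red, green, blue), "range_z" (480x640 float32, mm along the optical axis (not along the pixel's ray), 0 where there is no reading), "fov_y" (degrees; the focal length in pixels is half the picture's height over the tangent of half this angle, whatever the lens; pixels are square), "cx", "cy" (the principal point, pixels), "R" (3x3) and "t" (3): a world point X has camera coordinates R X + t. Camera axes: x right, y down, z forward; pixel columns grow to the right and rows downward; lengths in mm; the calibration is good to about 2 mm. A picture is of the moment at which its call begins.
- ctrl.finish_job(): hands the job in; it is judged then, once.
The state is a dict: "time": time; "qpos": joint angles; "joint_velocities": joint speeds; "joint_efforts": joint torques, N m; "tcp_pos": TCP position; "orientation": TCP orientation; "wrist_force": force on the tool from outside, world axes, zero at the start; "wrist_torque": the same for the moment, N m; "width": opening from 0.0 (shut) to 1.0 (fully open); "finger_force": force on a finger pad.
Only numpy, scipy, OpenCV 4.12 (cv2) and the standard library are available. Lean on these libraries where they do the work, as an engineer would, in place of code of your own. Each camera call takes 0.05 s, during which the arm holds its last target. There are 200 camera calls.

### The job

Lock the sliding tray of the welding-rod box: take the steel pin out of its small drilled stand and push it fully home, down through the strap and the tray's tongue under it, and let go of it. Then take the lid by its handle, pull until the sticking gasket lets go, and stop with the front edge of the lid open about two to three centimetres, without letting the lid fly up. Finish while still holding the lid open like that by its handle, with the pin home, and leave the other things on the bench where they are.

Things in the scene. Friction and masses are not known exactly. Their poses are not given: they have to be found in the camera images.
- pin_center (a point): loose steel pin, 80 mm long, 80 g, upright; this point is on its axis half-way up, z up. From the foot: shaft 25 mm long, 12 mm thick, tapered at its foot; collar 5 mm high, 26 mm across; round grip 16 mm thick, from 10 mm below this point to 40 mm above it
- lock_hole (a point): centre of the upper mouth of the hole in the fixed strap at the front of the rod box, 36 mm above the bench. z up, x points from the strap to the box and its hinge, y along the handle. The 15 mm hole goes through the strap (10 mm) and, 2 mm lower, the tray's tongue (10 mm). Pin home: collar on the strap, pin_center 15 mm above this point
- handle (a point): middle of the lid's handle: a straight round steel bar 12 mm thick along the y axis of lock_hole, 76 mm between its posts, 36 mm above the lid, 135 mm above the bench with the lid shut, free space under it. Near the lid's front edge; take it from above, fingers closing across the bar. It turns with the lid
- lid_hinge (a point): middle of the lid's hinge line (parallel to the handle) at the far edge of the box, 92 mm above the bench. The handle bar moves on an arc about it: shut, it lies 124 mm toward the strap and 43 mm higher. The front edge of the lid is 144 mm from the hinge line.
- lid (a joint): lid angle in rad, 0 shut, growing as the front edge rises, at most 0.8; 0.1 rad opens the front edge by 14 mm. The gasket sticks: the pull needed at the handle grows to about 13 N at some 0.03 rad, then falls to 2 or 3 N by 0.1 rad; let go, the lid drops back to under 0.09 rad
- tray (a joint): slide of the tray that carries the grey box, in m: 0 fully back, as it starts, with the holes in line; it grows as the tray comes toward the strap side. Slides easily until pinned.
- bolt_0: bystander, not to be disturbed: hex bolt lying on its side, 59 mm long; origin at the middle of its underside
- nut_0: bystander, not to be disturbed: hex nut lying flat, 14 mm high; origin at the middle of its underside
- offcut_round: bystander, not to be disturbed: standing round bar offcut, 28 mm thick, 78 mm high; origin at the middle of its underside
- offcut_pipe: bystander, not to be disturbed: standing pipe offcut, 48 mm across, 55 mm high; origin at the middle of its underside
- v_block: bystander, not to be disturbed: V-block, 60x44x36 mm; origin at the middle of its underside
- stub_can: bystander, not to be disturbed: tin can of electrode stubs, 73 mm across, 148 mm high; origin at the middle of its underside
- lid_handle: the lid's handle as a body (see handle); origin on the lid's top, 36 mm under the middle of the bar
- pin: the pin as a body (see pin_center); origin at the middle of its foot, 40 mm below pin_center
- pin_stand: dark steel block 50x50x30 mm fixed to the bench, origin at the middle of its underside; the pin stands in its middle hole, collar on the block's top, and comes straight up out of it (25 mm)
- box_base: steel base plate of the rod box, fixed to the bench; axes as lock_hole. The strap on it is 44 mm (x) by 78 mm (y). The grey box begins 50 mm beyond the hole's centre and its lid's top is 99 mm above the bench, so bring the pin with the fingers closing along y
Things that resemble listed ones, but are neither listed nor needed, are in the scene too. What is shaped like the pin but blue, orange or yellow is not meant.

How it is judged:
By the outcome, as a careful person would: the job done as asked, in the order asked, and still so for the second after the job is handed in, while the arm keeps its last pose, push and grip.
It also fails if it takes over 58 s, if anything falls off the work surface, if the arm or the gripper's body presses on something with over 40 N, if the wrist force passes 120 N, or if a joint passes its speed limit or range.

## Working session

There is one attempt and no reset: what is moved stays moved. The work goes in short steps, Python scripts to look and compute and a tool call to move; the robot and the scene stay as the last step left them, time stands still between calls to the robot, and variables do not carry over. Pictures are saved under pics/ and viewed, at most 10 in all, crops included, and the job is handed in when it is done.

Besides the shell and the picture viewer there is one more tool, called after "Emit:" by a JSON object that holds its "fn" and its "kwargs", one argument or row to a line. arm_command: Moves the arm, as the interface text tells. Its arguments: {"type":"object","properties":{"increments":{"type":"array","items":{"type":"number","minimum":-1,"maximum":1}},"newtons":{"type":"number"}},"required":["increments"]}

```bash
mkdir -p pics
cat > h.py <<'E'
import numpy as np, cv2
from cell import ctrl
def cap(n,save=None):
    c=ctrl.capture(n); 
    if save: cv2.imwrite('pics/'+save,c['pixels'][:,:,::-1])
    c['f']=240/np.tan(np.radians(c['fov_y'])/2); return c
def pts(c):
    v,u=np.mgrid[:480,:640]; z=c['range_z']
    P=np.stack([(u-c['cx'])/c['f']*z,(v-c['cy'])/c['f']*z,z],-1)
    return (P-c['t'])@c['R']   # R^T (P-t)
def ray(c,u,v,z):
    d=np.array([(u-c['cx'])/c['f'],(v-c['cy'])/c['f'],1])@c['R']; o=-np.array(c['t'])@c['R']
    return o+d*(z-o[2])/d[2]
E
python3 - <<'E'
from h import *
for n in('top','scene'):
    c=cap(n,n+'1.png'); np.savez(n+'1.npz',**c); print(n,c['f'],c['cx'],c['cy'],-np.array(c['t'])@c['R'],np.round(c['R'],3).tolist())
print(ctrl.observe())
E
```

```text
top 528.5465150138921 320.5186194539785 232.1662567800332 [ 283.22304388 -100.10295578 1384.54693186] [[-0.002, -1.0, -0.022], [-0.981, 0.006, -0.192], [0.192, 0.021, -0.981]]
scene 530.1381347900995 311.78918166396414 246.86917961496232 [-161.83339355  528.12958371  539.43369247] [[-0.663, -0.749, -0.002], [-0.304, 0.272, -0.913], [0.684, -0.604, -0.408]]
{'time': 0.1, 'qpos': array([-1.33511459,  0.47775991,  0.0223001 ,  1.55634339, -0.0114618 ,
        1.1093348 , -0.08311729]), 'joint_velocities': array([-3.23664441e-05, -9.27612772e-04,  9.69172730e-04, -2.24772327e-03,
        1.29794110e-03, -1.84441901e-03, -3.21159327e-04]), 'joint_efforts': array([ 4.97882036e-03, -5.97757030e+01,  1.61400195e+00, -2.81955636e+01,
        1.28938624e-02,  5.01172675e-03, -5.42709216e-06]), 'tcp_pos': array([227.32204707, 634.99218869, 230.3975441 ]), 'orientation': array([-5.37240051e-01, -3.09515834e+00,  2.68716141e-03]), 'wrist_force': array([0.43805746, 0.01039168, 0.5957641 ]), 'wrist_torque': array([-0.00963984,  0.00800482, -0.02538044]), 'finger_force': 0.0, 'width': 0.9997297813397152}
```

View pics/top1.png

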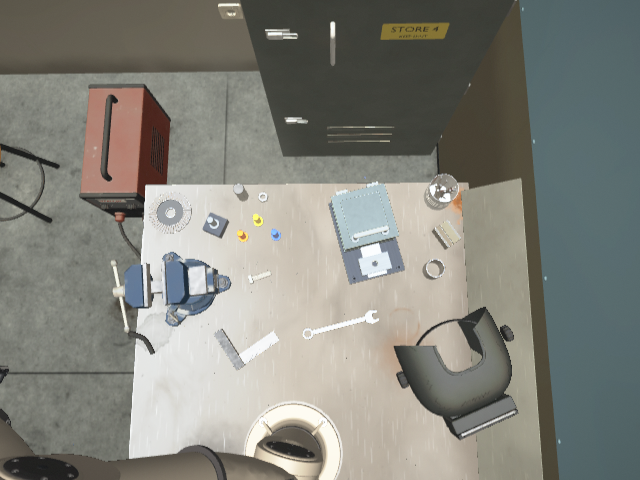

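View pics/scene1.png

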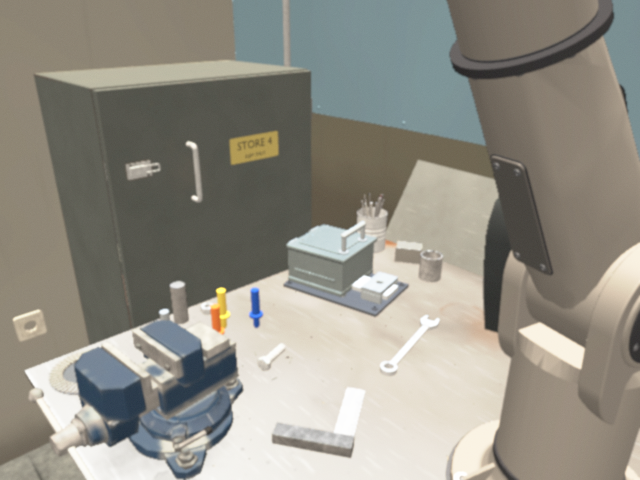

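The top view shows the pin in its stand at (213,222). The blue, orange and yellow decoys are at (276,234), (242,236) and (257,218). The strap hole is near (375,264) and the handle bar near (370,234), between (352,238) and (388,231). In the scene view the real pin is half hidden behind the vise, near (165,315).

Run:
```python
from h import *
c=dict(np.load('top1.npz')); P=pts(c); im=c['pixels']
g=lambda x0,y0,x1,y1:(P[y0:y1,x0:x1].reshape(-1,3))
# pin grip top: z~ 85+
for nm,b,lo,hi in(('pin',(195,200,232,242),60,100),('stand',(195,200,232,242),25,33),('handle',(335,220,400,250),122,145),('strap',(345,240,405,285),30,42),('lid',(330,180,400,250),92,106)):
    q=g(*b); q=q[(q[:,2]>lo)&(q[:,2]<hi)]; 
    if len(q)<4: print(nm,len(q));continue
    r=cv2.minAreaRect(q[:,:2].astype(np.float32)); print(nm,len(q),np.median(q,0).round(1),[np.round(x,1) for x in r])
for nm,b in(('plate',(335,180,410,290)),):
    pass
big=lambda x0,y0,x1,y1,k:cv2.resize(im[y0:y1,x0:x1,::-1],None,fx=k,fy=k,interpolation=cv2.INTER_CUBIC)
o=np.hstack([big(190,195,250,255,6),big(345,220,410,280,6)]); cv2.imwrite('pics/crop1.png',o); print(o.shape)
```

```text
pin 45 [569.4 206.8  83.3] [array([570.3, 207.7]), array([12.9, 14.3]), np.float64(66.2)]
stand 215 [566.3 203.7  29.9] [array([571.7, 208.8]), array([52., 50.]), np.float64(67.4)]
handle 175 [ 526.6 -194.1  140.2] [array([ 526.9, -192.8]), array([11.9, 86.7]), np.float64(14.4)]
strap 527 [ 465.7 -207.5   36.6] [array([ 475.5, -199.9]), array([ 76.5, 112.4]), np.float64(14.3)]
lid 2856 [ 579.5 -180.   100.7] [array([ 579.8, -180.4]), array([149.6, 140.5]), np.float64(14.2)]
(360, 750, 3)
```

View pics/crop1.png

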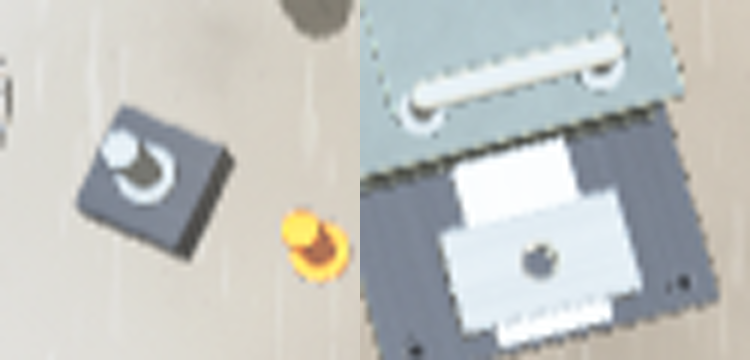

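```bash
cat >> h.py <<'E'
from scipy.spatial.transform import Rotation as Ro
YAW=np.radians(14.3)
def plan(xyz,yaw=YAW):
    """increments from measured pose to tool-down pose with closing line along box y (tool y = box +y)"""
    s=ctrl.observe(); R0=Ro.from_rotvec(s['orientation'])
    b=np.array([np.cos(yaw),np.sin(yaw),0]); y=np.array([-b[1],b[0],0]); z=np.array([0,0,-1.])
    T=Ro.from_matrix(np.stack([np.cross(y,z),y,z],1))
    d=R0.inv().apply(np.array(xyz)-s['tcp_pos'])/300; w=(R0.inv()*T).as_rotvec()/2/np.pi
    print('inc',d.round(4),w.round(4),'tcp',s['tcp_pos'].round(1),'F',s['wrist_force'].round(1),'t',round(s['time'],2)); return d,w
E
python3 - <<'E'
from h import *
c=dict(np.load('top1.npz'))
print('hole',ray(c,374.6,262.9,36),'bar',[ray(c,u/6+345-60-.4,v/6+220-.4,141) for u,v in((417,97),(618,48))])
plan([570,207.5,190])
E
```

```text
hole [ 465.90968469 -209.36030809   36.        ] bar [array([ 517.28880879, -153.33561743,  141.        ]), array([ 536.70634176, -233.75642473,  141.        ])]
inc [-1.5556 -0.9565  0.1365] [-0.0003 -0.0001 -0.0944] tcp [227.3 635.  230.4] F [0.4 0.  0.6] t 0.1
```

Emit:
{"fn": "arm_command", "kwargs": {
  "increments": [-0.13,-0.08,0.0,0,0,-0.01,0.5,-0.26,-0.16,0.0,0,0,-0.02,0.5,-0.39,-0.24,0.0,0,0,-0.03,0.5,-0.52,-0.32,0.0,0,0,-0.05,0.5,-0.65,-0.4,0.0,0,0,-0.06,0.5,-0.78,-0.48,0.0,0,0,-0.07,0.5,-0.78,-0.48,0,0,0,-0.07,0.5]
}}

```text
time: 0.98
tcp_pos: [402.5, 416.8, 231.0]
orientation: [-0.14, 3.138, -0.004]
wrist_force: [-0.4, -0.1, -0.1]
width: 0.498
finger_force: 0.0
```

Run:
```python
from h import *
print(ctrl.observe()['qpos'].round(2)); plan([570,207.5,190])
```

```text
[-0.92  0.32  0.01  1.79 -0.    1.03  0.75]
inc [-0.494  -0.7442  0.1388] [-0.0004  0.0001 -0.0256] tcp [402.5 416.8 231. ] F [-0.4 -0.1 -0.1] t 0.97
```

Emit:
{"fn": "arm_command", "kwargs": {
  "increments": [-0.1,-0.14,0.02,0,0,-0.005,0.5,-0.2,-0.29,0.05,0,0,-0.01,0.5,-0.3,-0.44,0.08,0,0,-0.02,0.5,-0.4,-0.6,0.11,0,0,-0.025,0.5,-0.46,-0.7,0.13,0,0,-0.0256,0.5,-0.494,-0.744,0.139,0,0,-0.0256,0.5,-0.494,-0.744,0.139,0,0,-0.0256,0.5,-0.494,-0.744,0.139,0,0,-0.0256,0.5]
}}

```text
time: 1.98
tcp_pos: [567.1, 215.6, 189.7]
orientation: [0.407, -3.115, -0.002]
wrist_force: [0.8, 0.9, 0.5]
width: 0.497
finger_force: 0.0
```

Run:
```python
from h import *
c=cap('wrist','w1.png'); np.savez('w1.npz',**c); P=pts(c)
print('cam',-np.array(c['t'])@c['R'],c['R'].round(2).tolist())
s=ctrl.observe();print(s['tcp_pos'],s['qpos'].round(2))
d=np.hypot(P[...,0]-570,P[...,1]-207.5)
m=(d<30)&(P[...,2]>75)&(P[...,2]<95); print(m.sum(),P[m].mean(0), np.argwhere(m).mean(0))
```

```text
cam [490.57465118 194.96775427 332.03557935] [[-0.26, 0.97, 0.0], [0.92, 0.24, 0.31], [0.3, 0.08, -0.95]]
[567.12268869 215.59148416 189.78834107] [-0.52  0.41  0.07  1.77 -0.04  0.97  1.4 ]
583 [570.11895316 207.93330378  83.64017035] [232.64665523 305.09605489]
```

View pics/w1.png

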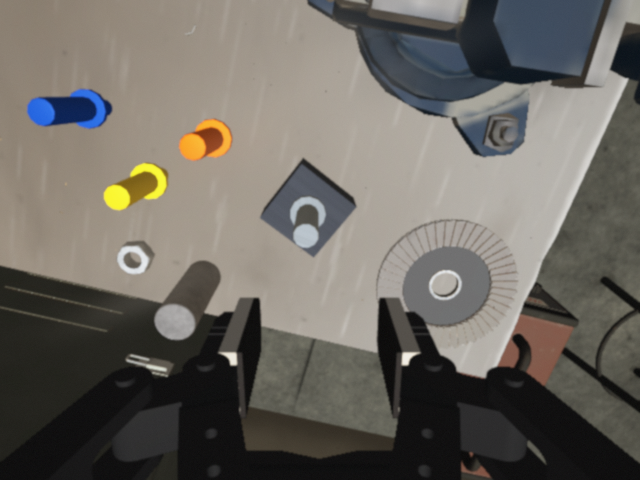

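Run:
```python
from h import *
c=dict(np.load('w1.npz')); print(ray(c,306,236,85), ray(c,305,232.6,85)); plan([570,207.5,110]); d,w=plan([570,207.5,47])
```

```text
[571.59894668 208.91133094  85.        ] [569.66996938 207.79712352  85.        ]
inc [-0.0023 -0.0289  0.2659] [ 0.0002 -0.      0.0017] tcp [567.1 215.6 189.8] F [-0.3 -0.2 -0.3] t 2.02
inc [-0.0023 -0.0291  0.4759] [ 0.0002 -0.      0.0017] tcp [567.1 215.6 189.8] F [-0.3 -0.2 -0.3] t 2.02
```

Emit:
{"fn": "arm_command", "kwargs": {
  "increments": [0,0,0.12,0,0,0,0.5,0,0,0.24,0,0,0,0.5,0,0,0.266,0,0,0,0.5,0,0,0.266,0,0,0,0.5]
}}

```text
time: 2.52
tcp_pos: [568.0, 214.1, 110.2]
orientation: [0.404, -3.115, -0.001]
wrist_force: [0.1, 0.1, 0.1]
width: 0.504
finger_force: 0.0
```

Run:
```python
from h import *
plan([570.5,208.2,47])
```

```text
inc [-0.0031 -0.0211  0.2108] [0.0001 0.     0.0014] tcp [568.  214.1 110.2] F [0.1 0.1 0.1] t 2.52
```

Emit:
{"fn": "arm_command", "kwargs": {
  "increments": [-0.003,-0.021,0.0,0,0,0.0014,0.5,-0.003,-0.021,0.04,0,0,0.0014,0.5,-0.003,-0.021,0.12,0,0,0.0014,0.5,-0.003,-0.021,0.19,0,0,0.0014,0.5,-0.003,-0.021,0.21,0,0,0.0014,0.5,-0.003,-0.021,0.21,0,0,0.0014,0.5]
}}

```text
time: 3.28
tcp_pos: [570.7, 207.1, 46.7]
orientation: [0.388, -3.117, 0.0]
wrist_force: [0.1, -0.5, 0.8]
width: 0.497
finger_force: 0.0
```

Run:
```python
from h import *
plan([570.5,208.2,47])
```

```text
inc [-0.0002  0.0036 -0.0009] [-0.     -0.     -0.0003] tcp [570.7 207.1  46.7] F [ 0.1 -0.5  0.8] t 3.27
```

Emit:
{"fn": "arm_command", "kwargs": {
  "increments": [0,0.002,0,0,0,0,0.1,0,0.002,0,0,0,0,0,0,0.002,0,0,0,0,0,0,0.002,0,0,0,0,0,0,0.002,0,0,0,0,0,0,0.002,0,0,0,0,0],
  "newtons": 50
}}

```text
time: 4.03
tcp_pos: [571.2, 208.3, 47.8]
orientation: [-0.389, 3.116, 0.001]
wrist_force: [-0.9, 0.1, 5.2]
width: 0.172
finger_force: 48.7
```

Run:
```python
from h import *
plan([570.5,208.2,120]); print(ctrl.observe()['width'])
```

```text
inc [ 0.0019  0.0003 -0.2407] [ 0.0001  0.0003 -0.0002] tcp [571.2 208.3  47.8] F [-0.9  0.1  5.2] t 4.03
0.17152168536051904
```

Emit:
{"fn": "arm_command", "kwargs": {
  "increments": [0,0,-0.03,0,0,0,0,0,0,-0.07,0,0,0,0,0,0,-0.13,0,0,0,0,0,0,-0.25,0,0,0,0,0,0,-0.4,0,0,0,0,0,0,-0.47,0,0,0,0,0,0,-0.47,0,0,0,0]
}}

```text
time: 4.9
tcp_pos: [571.8, 208.2, 190.7]
orientation: [-0.388, 3.113, 0.003]
wrist_force: [0.1, 0.3, -0.8]
width: 0.172
finger_force: 48.7
```

Run:
```python
from h import *
s=ctrl.observe(); print(s['width'],s['finger_force'])
plan([465.9,-209.4,190])
c=cap('wrist','w2.png')
```

```text
0.17217314049459864 48.6825692653656
inc [ 0.6837 -1.263  -0.0024] [ 0.0002  0.0008 -0.0003] tcp [571.8 208.2 190.7] F [ 0.1  0.3 -0.8] t 4.9
```

View pics/w2.png

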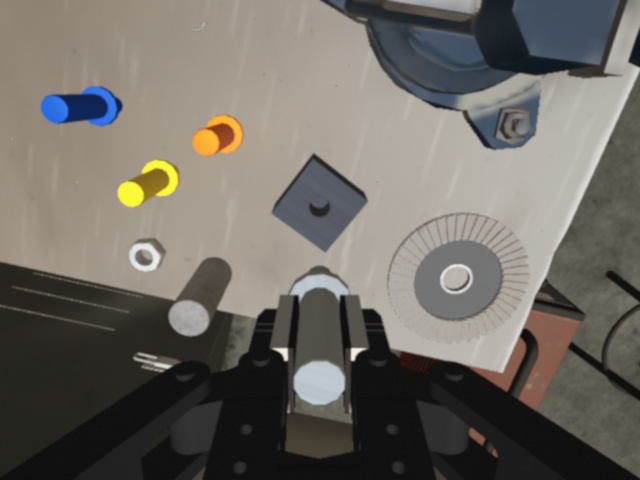

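The pin is held upright between the fingers, with its collar at (320,290) and its top at (319,381). The stand's hole at (319,208) is empty.

Emit:
{"fn": "arm_command", "kwargs": {
  "increments": [0.04,-0.08,0,0,0,0,0,0.11,-0.2,0,0,0,0,0,0.18,-0.34,0,0,0,0,0,0.25,-0.48,0,0,0,0,0,0.33,-0.62,0,0,0,0,0,0.41,-0.76,0,0,0,0,0,0.48,-0.88,0,0,0,0,0,0.52,-0.96,0,0,0,0,0,0.54,-1.0,0,0,0,0,0,0.54,-1.0,0,0,0,0,0,0.54,-1.0,0,0,0,0,0]
}}

```text
time: 6.32
tcp_pos: [487.3, -121.5, 187.5]
orientation: [0.391, -3.117, -0.001]
wrist_force: [-0.1, 0.7, -0.3]
width: 0.169
finger_force: 48.7
```

Run:
```python
from h import *
s=ctrl.observe(); print(s['width'],s['finger_force'],s['qpos'].round(2))
c=cap('wrist','w3.png');np.savez('w3.npz',**c)
plan([465.9,-209.4,150])
```

```text
0.16942283735153915 48.736653327941895 [-0.06  0.25  0.21  2.02 -0.07  0.88  2.01]
inc [ 0.1419 -0.2665  0.1251] [ 0.0001 -0.      0.0001] tcp [ 487.4 -121.4  187.6] F [ 0.4  1.2 -0.7] t 6.38
```

View pics/w3.png

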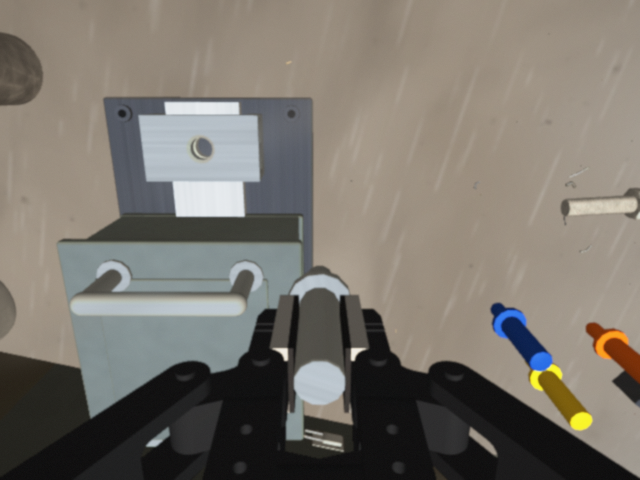

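Run:
```python
from h import *
c=dict(np.load('w3.npz')); im=c['pixels']; g=cv2.cvtColor(im,cv2.COLOR_RGB2GRAY)
s=ctrl.observe(); tz=187.6
def blob(m,x0,y0,x1,y1):
    q=np.zeros_like(m);q[y0:y1,x0:x1]=m[y0:y1,x0:x1]
    k=max(cv2.findContours(q.astype(np.uint8),0,2)[0],key=cv2.contourArea); return cv2.minEnclosingCircle(k),cv2.fitEllipse(k)
h=blob(g<150,185,130,220,166); p=blob(g>140,292,362,346,408); print(h,p)
H=ray(c,*h[1][0],36); T=ray(c,*p[1][0],tz+37.2); print('hole',H,'pintop',T,'tcp',s['tcp_pos'])
P=pts(c); print('depth pin top',np.median(P[375:390,312:326].reshape(-1,3),0), 'strap z',np.median(P[165:178,160:240,2]))
a,b=ray(c,80,303,141),ray(c,240,304,141); print(a,b,np.degrees(np.arctan2(*(a-b)[:2])))
d=c['pixels'][:,:,::-1]
```

```text
(((204.0, 147.0), 10.440406799316406), ((203.68775939941406, 147.0419158935547), (14.722024917602539, 20.386714935302734), 148.06764221191406)) (((319.0, 389.1000061035156), 29.144742965698242), ((319.6586608886719, 386.70086669921875), (50.64750671386719, 54.652626037597656), 164.91775512695312))
hole [ 462.94722196 -207.45394499   36.        ] pintop [ 488.52020173 -121.10345178  224.8       ] tcp [ 487.36895136 -121.4033083   187.55606686]
depth pin top [ 487.29063669 -121.7833489   224.40826943] strap z 35.56422840563747
[ 532.76361076 -229.30928996  141.        ] [ 514.1713571  -154.16561018  141.        ] 166.1028215367319
```

The wrist view shows the strap hole at (202,148), the handle bar from (80,303) to (240,304), and the pin top at (319,382). The two cameras disagree on the hole by about 3 mm, so I'll hover over it and look again.

Emit:
{"fn": "arm_command", "kwargs": {
  "increments": [0.05,-0.07,0,0,0,0,0,0.1,-0.17,0,0,0,0,0,0.147,-0.25,0,0,0,0,0,0.147,-0.263,0.06,0,0,0,0,0.147,-0.263,0.15,0,0,0,0,0.147,-0.263,0.22,0,0,0,0,0.147,-0.263,0.242,0,0,0,0,0.147,-0.263,0.242,0,0,0,0,0.147,-0.263,0.242,0,0,0,0]
}}

```text
time: 7.5
tcp_pos: [464.5, -210.0, 116.0]
orientation: [-0.389, 3.116, -0.001]
wrist_force: [0.4, 0.1, -0.5]
width: 0.175
finger_force: 48.8
```

Run:
```python
from h import *
plan([464.5,-208.4,115])
c=cap('wrist','w4.png');np.savez('w4.npz',**c); s=ctrl.observe(); print(s['width'])
o=cv2.resize(c['pixels'][140:340,200:440,::-1],None,fx=3,fy=3,interpolation=cv2.INTER_CUBIC);cv2.imwrite('pics/w4c.png',o)
```

```text
inc [-0.0014  0.0053  0.0033] [-0.0001  0.0002 -0.0002] tcp [ 464.5 -210.   116. ] F [ 0.4  0.1 -0.5] t 7.5
0.1718608707389274
```

View pics/w4c.png

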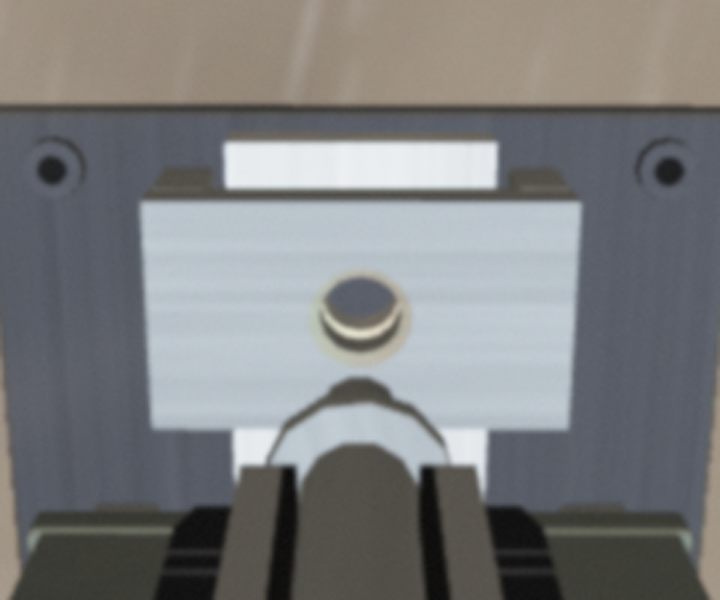

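Run:
```python
from h import *
c=dict(np.load('w4.npz')); pc=116-2.8; B=np.array([np.cos(YAW),np.sin(YAW),0]); Y=np.array([-B[1],B[0],0])
f=lambda u,v,z:ray(c,200+u/3-.33,140+v/3-.33,z)
tcp=np.array([464.5,-210,116]); pr=lambda n,p:print(n,p.round(1),'rel box x,y',((p-tcp)@B).round(1),((p-tcp)@Y).round(1))
pr('hole',f(360,318,36)); pr('strap front L',f(141,201,36));pr('strap front R',f(581,201,36));pr('strap back',f(360,429,36))
pr('collar front top',f(360,402,pc-10)); pr('collarL',f(268,462,pc-10)); pr('collarR',f(450,462,pc-10));pr('shaft foot front',f(360,378,pc-40))
for u,v,z in((360,402,0),(360,390,0)): 
    pass
P=pts(c); pr('collar depth',P[140+416//3,319]); pr('strap depth',P[140+240//3,319]); pr('foot depth',P[140+392//3,320])
```

```text
hole [ 464.5 -209.7   36. ] rel box x,y 0.1 0.3
strap front L [ 452.8 -252.6   36. ] rel box x,y -21.9 -38.4
strap front R [ 433.6 -177.3   36. ] rel box x,y -21.8 39.3
strap back [ 485.9 -204.3   36. ] rel box x,y 22.1 0.2
collar front top [ 452.4 -212.9  103.2] rel box x,y -12.4 0.2
collarL [ 463.7 -222.5  103.2] rel box x,y -3.9 -12.0
collarR [ 457.8 -199.3  103.2] rel box x,y -3.8 12.0
shaft foot front [ 461.1 -210.7   73.2] rel box x,y -3.4 0.2
collar depth [ 454.2 -212.7  103.3] rel box x,y -10.6 -0.1
strap depth [ 450.1 -213.8   37.3] rel box x,y -14.9 -0.1
foot depth [ 452.5 -212.7   99.3] rel box x,y -12.3 0.3
```

Emit:
{"fn": "arm_command", "kwargs": {
  "increments": [0.001,0,0.03,0,0,0,0,0.001,0,0.07,0,0,0,0,0.001,0,0.1,0,0,0,0,0.001,0,0.11,0,0,0,0,0.001,0,0.11,0,0,0,0]
}}

```text
time: 8.18
tcp_pos: [463.3, -210.2, 81.8]
orientation: [0.388, -3.117, -0.0]
wrist_force: [0.0, 0.3, 0.2]
width: 0.171
finger_force: 48.8
```

Run:
```python
from h import *
plan([464.3,-209.8,53.8])
```

```text
inc [-0.0037  0.0003  0.0935] [ 0.0001 -0.0001 -0.0003] tcp [ 463.3 -210.2   81.8] F [0.  0.3 0.2] t 8.18
```

Emit:
{"fn": "arm_command", "kwargs": {
  "increments": [-0.003,0,0.0,0,0,0,0,-0.003,0,0.015,0,0,0,0,-0.003,0,0.03,0,0,0,0,-0.003,0,0.045,0,0,0,0,-0.003,0,0.05,0,0,0,0]
}}

```text
time: 8.8
tcp_pos: [464.1, -209.8, 66.7]
orientation: [0.389, -3.117, -0.0]
wrist_force: [0.4, -0.4, -0.4]
width: 0.174
finger_force: 48.8
```

Run:
```python
from h import *
plan([464.3,-209.8,53.8]);s=ctrl.observe();print(s['wrist_torque'])
```

```text
inc [-0.0008 -0.0001  0.0431] [ 0.0001 -0.0001 -0.0002] tcp [ 464.1 -209.8   66.7] F [ 0.4 -0.4 -0.4] t 8.8
[-0.0150146   0.02418173 -0.00819639]
```

Emit:
{"fn": "arm_command", "kwargs": {
  "increments": [-0.001,0,0.012,0,0,0,0,-0.001,0,0.024,0,0,0,0,-0.001,0,0.034,0,0,0,0,-0.001,0,0.041,0,0,0,0,-0.001,0,0.045,0,0,0,0,-0.001,0,0.045,0,0,0,0]
}}

```text
time: 9.55
tcp_pos: [464.6, -209.9, 53.8]
orientation: [0.389, -3.117, -0.0]
wrist_force: [-0.9, 0.5, 0.7]
width: 0.172
finger_force: 49.0
```

Run:
```python
from h import *
plan([464.3,-209.8,53.8]);s=ctrl.observe();print(s['wrist_torque'])
```

```text
inc [ 0.0009  0.0004 -0.    ] [ 0.     -0.     -0.0003] tcp [ 464.6 -209.9   53.8] F [-0.9  0.5  0.7] t 9.55
[0.07524391 0.17619407 0.00293637]
```

Emit:
{"fn": "arm_command", "kwargs": {
  "increments": [0.001,0,0.004,0,0,0,0,0.001,0,0.008,0,0,0,0,0.001,0,0.008,0,0,0,0]
}}

```text
time: 9.93
tcp_pos: [464.8, -209.9, 53.6]
orientation: [-0.388, 3.116, 0.001]
wrist_force: [-7.7, 3.6, 28.5]
width: 0.174
finger_force: 51.8
```

Contact at TCP z 53.6 puts the collar on the strap, which is the expected height. Next I'll ease off, release the pin and rise.

Emit:
{"fn": "arm_command", "kwargs": {
  "increments": [0,0,-0.008,0,0,0,0,0,0,-0.008,0,0,0,0.4,0,0,-0.008,0,0,0,0.4,0,0,-0.008,0,0,0,0.4,0,0,-0.05,0,0,0,0.4,0,0,-0.15,0,0,0,0.4,0,0,-0.3,0,0,0,0.4,0,0,-0.45,0,0,0,0.4,0,0,-0.5,0,0,0,0.4,0,0,-0.5,0,0,0,0.4]
}}

```text
time: 11.18
tcp_pos: [464.8, -210.0, 202.3]
orientation: [-0.389, 3.115, -0.001]
wrist_force: [0.8, -0.2, 0.4]
width: 0.396
finger_force: 0.0
```

Run:
```python
from h import *
c=cap('wrist','w5.png');np.savez('w5.npz',**c);P=pts(c);s=ctrl.observe();print(s['tcp_pos'],s['wrist_force'],s['qpos'].round(2))
m=(np.hypot(P[...,0]-464.5,P[...,1]+209.8)<15)&(P[...,2]>80); print('pin top',m.sum(),P[m].mean(0),np.percentile(P[m][:,2],[10,50,90]))
m=(np.hypot(P[...,0]-526,P[...,1]+193)<60)&(P[...,2]>125)&(P[...,2]<150);q=P[m];print('bar',m.sum(),q.mean(0),cv2.minAreaRect(q[:,:2].astype(np.float32)))
```

```text
[ 464.02857805 -209.75047884  201.00186481] [-0.17427903  0.46402492 -0.09021053] [ 0.07  0.24  0.27  1.99 -0.08  0.92  2.2 ]
pin top 3443 [ 455.60103003 -212.12337495  247.62520064] [ 90.5584455  278.16100333 281.93937545]
bar 2196 [ 524.80304111 -195.33945752  138.48877122] ((526.6353149414062, -194.7102813720703), (12.562711715698242, 55.21855926513672), 13.756692886352539)
```

View pics/w5.png

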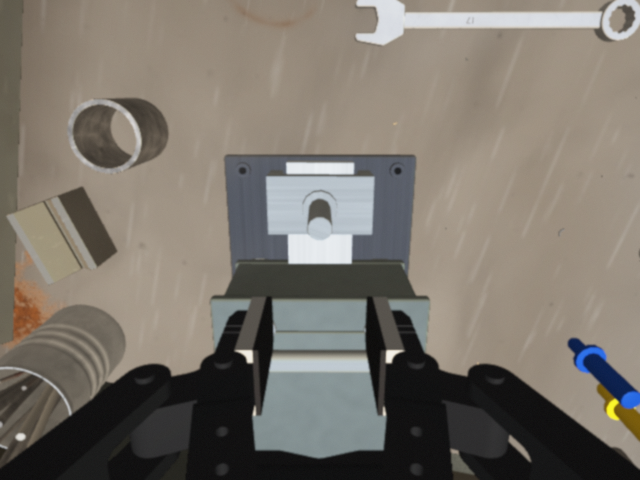

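The pin is home: its top is at (320,226) in the image and measures z ≈ 90.6, against 91 expected. Next I'll turn the tool and go over the handle bar.

Run:
```python
from h import *
plan([526,-194.4,190],YAW-np.pi/2)
```

```text
inc [-0.2128 -0.0011  0.0367] [ 0.     -0.      0.2498] tcp [ 464.  -209.8  201. ] F [-0.2  0.5 -0.1] t 11.22
```

Emit:
{"fn": "arm_command", "kwargs": {
  "increments": [-0.02,0,0,0,0,0.025,0.5,-0.04,0,0,0,0,0.05,0.5,-0.06,0,0,0,0,0.075,0.5,-0.08,0,0,0,0,0.1,0.5,-0.11,0,0,0,0,0.125,0.5,-0.14,0,0,0,0,0.15,0.5,-0.16,0,0,0,0,0.175,0.5,-0.18,0,0,0,0,0.2,0.5,-0.2,0,0.01,0,0,0.225,0.5,-0.213,-0.001,0.03,0,0,0.25,0.5,-0.213,-0.001,0.036,0,0,0.25,0.5,-0.213,-0.001,0.036,0,0,0.25,0.5]
}}

```text
time: 12.72
tcp_pos: [525.5, -194.5, 189.4]
orientation: [-1.925, -2.48, 0.002]
wrist_force: [0.5, 0.3, -0.5]
width: 0.502
finger_force: 0.0
```

Run:
```python
from h import *
print(ctrl.observe()['qpos'].round(2));plan([526,-194.4,116],YAW-np.pi/2)
c=cap('wrist','w6.png');P=pts(c)
m=(np.hypot(P[...,0]-526,P[...,1]+193)<60)&(P[...,2]>125)&(P[...,2]<146);q=P[m];print('bar',m.sum(),cv2.minAreaRect(q[:,:2].astype(np.float32)))
```

```text
[-0.19  0.37  0.54  1.9  -0.23  0.93  0.72]
inc [-0.0003  0.0022  0.2448] [-0.0004 -0.0001  0.0002] tcp [ 525.5 -194.5  189.4] F [ 0.5  0.3 -0.5] t 12.72
bar 4094 ((526.9259643554688, -193.2676544189453), (11.955985069274902, 86.75204467773438), 14.07571792602539)
```

View pics/w6.png

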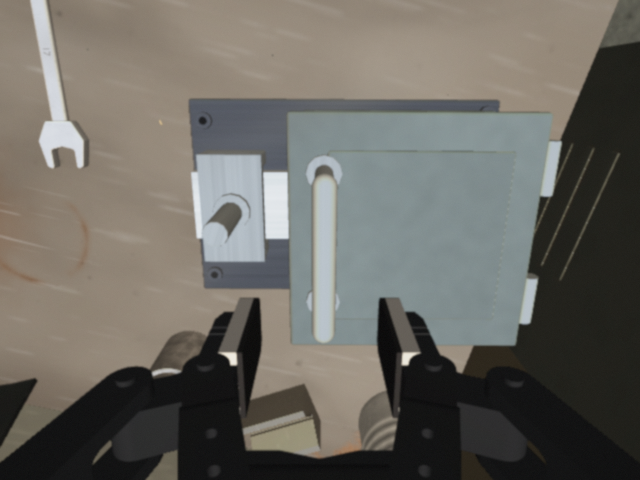

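The bar runs from (323,172) to (323,335), centred between the open fingers. I'll go down onto it.

Emit:
{"fn": "arm_command", "kwargs": {
  "increments": [0.002,0.004,0.04,0,0,0,0.5,0.002,0.004,0.12,0,0,0,0.5,0.002,0.004,0.2,0,0,0,0.5,0.002,0.004,0.24,0,0,0,0.5,0.002,0.004,0.244,0,0,0,0.5,0.002,0.004,0.244,0,0,0,0.5]
}}

```text
time: 13.52
tcp_pos: [527.8, -193.9, 117.8]
orientation: [1.929, 2.478, 0.001]
wrist_force: [0.3, -1.0, 0.3]
width: 0.495
finger_force: 0.0
```

Run:
```python
from h import *
plan([526.7,-193.8,116],YAW-np.pi/2)
```

```text
inc [ 0.0013 -0.0035  0.0061] [ 0.0001  0.0001 -0.0002] tcp [ 527.8 -193.9  117.8] F [ 0.3 -1.   0.3] t 13.53
```

Emit:
{"fn": "arm_command", "kwargs": {
  "increments": [0.001,-0.003,0.006,0,0,0,0.3,0.001,-0.003,0.006,0,0,0,0.1,0.001,-0.003,0.006,0,0,0,0,0.001,-0.003,0.006,0,0,0,0,0.001,-0.003,0.006,0,0,0,0,0.001,-0.003,0.006,0,0,0,0,0.001,-0.003,0.006,0,0,0,0],
  "newtons": 60
}}

```text
time: 14.4
tcp_pos: [526.8, -193.6, 116.0]
orientation: [1.929, 2.479, 0.001]
wrist_force: [-1.2, 0.4, 6.3]
width: 0.119
finger_force: 58.7
```

Emit:
{"fn": "arm_command", "kwargs": {
  "increments": [0,0.001,-0.006,0.0024,0,0,0,0,0.0026,-0.012,0.0048,0,0,0,0,0.004,-0.018,0.0072,0,0,0,0,0.0055,-0.025,0.0095,0,0,0,0,0.0055,-0.025,0.0095,0,0,0]
}}

```text
time: 15.02
tcp_pos: [527.7, -193.3, 122.7]
orientation: [-1.906, -2.449, 0.075]
wrist_force: [0.6, -2.1, -5.8]
width: 0.116
finger_force: 59.6
```

Emit:
{"fn": "arm_command", "kwargs": {
  "increments": [0,0.0025,-0.01,0.004,0,0,0,0,0.005,-0.02,0.008,0,0,0,0,0.0075,-0.03,0.012,0,0,0,0,0.01,-0.04,0.016,0,0,0,0,0.012,-0.047,0.0185,0,0,0,0,0.012,-0.047,0.0185,0,0,0,0,0.012,-0.047,0.0185,0,0,0]
}}

```text
time: 15.9
tcp_pos: [533.0, -192.0, 136.9]
orientation: [-1.859, -2.39, 0.209]
wrist_force: [2.2, -2.0, -4.9]
width: 0.117
finger_force: 60.0
```

Run:
```python
from h import *
s=ctrl.observe();print(s['tcp_pos'],s['wrist_force'],s['width'],s['finger_force'],np.abs(s['joint_velocities']).max())
c=cap('wrist','w7.png');c=cap('top','top2.png')
P=pts(c);b=np.array([.969,.247]);D=P[...,:2]-[464.5,-209.8];X=D@b;Y=D@[-.247,.969]
m=(abs(Y)<75)&(X>40)&(X<200)&(P[...,2]>90)&(P[...,2]<135)
for x in range(45,200,15):
    k=m&(abs(X-x)<5)&(abs(Y)>45); print(x,k.sum(),np.round(np.median(P[k][:,2]),1) if k.sum() else '')
```

```text
[ 533.0490361  -191.96708158  136.88562315] [ 2.15799814 -1.98260309 -4.89697046] 0.1169448991999676 59.98742938041687 0.0027890038997858886
45 17 121.3
60 39 121.3
75 36 119.8
90 36 117.3
105 22 114.7
120 9 111.8
135 0 
150 0 
165 0 
180 0 
195 0
```

View pics/w7.png

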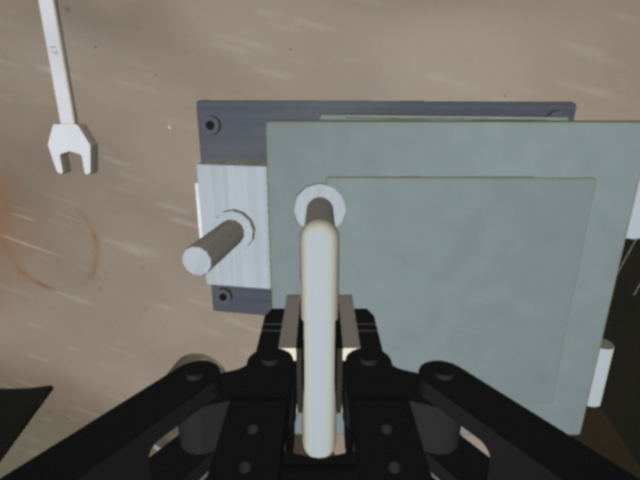

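The lid is held with the bar between the pads. Its slope of about 0.17 rad means the front edge is up about 24 mm. The pin is still home in the strap, with its top at (197,260). I'll hand it in.

```bash
python3 -c "
from h import *
print(ctrl.finish_job())"
```

```text
the job is handed in; nothing more can be done
None
```

The pin is pushed fully home and released, and the arm is holding the lid by its handle with the front edge open about 24 mm; the job is handed in at about 16 s of the 58 s allowed.

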